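Break the stuck star topper out of its trophy base

ROBOT

A 7-joint arm with a two-finger parallel gripper is mounted at the origin on the work surface. World frame = base frame: x ahead of the robot, y to its left, z up, the work surface at z = 0. Lengths are in m, angles in degrees, forces in N, time in s.
With the tool pointing down it reaches from about 0.4 to 0.85 m from the base axis. Payload 4.5 kg.
Tool frame: the origin (TCP) lies at the very end of the fingers, on their centre line; the grasp point (between the pads) lies 19 mm behind it; z points along the fingers, y is the line along which they close (so a half turn about z gives the same grasp; the last joint's range is limited). The gripper opens to 88 mm and grips with 3 to 60 N. Pads are 18 mm wide; open, the fingers measure 123 mm over their backs; the gripper's body (75 mm by 187 mm) begins 45 mm behind the grasp point.
Start: joints at [-67.792, 39.483, -11.15, 89.685, 9.013, 51.709, -12.324], TCP at [0.217, 0.586, 0.201] pointing down, gripper open.
Joint ranges: [-172.22, 172.22], [-26.19, 119.32], [-84.43, 86.54], [7.71, 146.69], [-57.33, 237.33], [2.42, 119.75], [-152.13, 152.13]. Speed limits (degrees/s): [147.25, 147.25, 180, 180, 180, 180, 180].

INTERFACE

Orientations are given as [roll, pitch, yaw] about the fixed x, y, z axes, in that order (R = Rz(yaw) Ry(pitch) Rx(roll)).
In Python, from bench import env gives the robot as it stands.
- The arm moves only by the shell command python3 -m handwheel 'ROWS' [OPENING] [FORCE]. ROWS is JSON, a list of rows, each an object with "dp": the shift along the tool's x, y, z scaled (see below), a list of three; "yaw": the turn about the tool's z scaled (see below). In form: [{"dp": [dx, dy, dz], "yaw": yaw}, ...]. A call has 1 to 8 rows; each row is the pose to reach, as a shift and turn from the pose commanded when the call began, along the tool's axes at that moment; what a row does not reach only later rows make up. The controller multiplies each number of a shift by 1 m and each number of a turn by 30 degrees. A row lasts 1/8 s, in which the tool goes at most 62.5 mm and 10.7 degrees, less where a joint would pass 70% of its speed; a pose out of reach is approached as far as the arm can. A call with a number of a shift or a turn outside -1 to 1 is refused whole. A call with a gripper value outside its range is refused whole. OPENING is the closure, from 0 (fully open) to 1 (shut), set as the call begins (- or left out, the last holds). The fingers move at their own pace and stop on an object; FORCE is the grip in N (left out, the last holds). Time passes only in rows, so rows that repeat a pose let the fingers close. It gives the time, the measured TCP pose, the force, the opening and the grip force at its end, in the units of the state.
- env.sense(): the state, without advancing time (a new reading comes with each control period).
- env.read_camera(name): name is "scene" or "top" or "wrist"; returns a dict with "image" (400x640x3 uint8, red, green, blue), "range_z" (400x640 float32, m along the optical axis (not along the pixel's ray), 0 where there is no reading), "fx", "fy", "cx", "cy" (pixels), "k1" (the pictures are not rectified: a ray, as slopes to the right and down, at radius r is drawn at 1 + k1 r^2 times it, then the intrinsics apply), "rvec" (rotation vector, rad) and "tvec" (3), from world to camera coordinates, as OpenCV has them. Camera axes: x right, y down, z forward; pixel columns grow to the right and rows downward; lengths in m; the calibration is good to about 2 mm. A picture is of the moment at which its call begins.
- env.job_done(): hands the job in; it is judged then, once.
The state is a dict: "t": time; "joint_positions": joint angles; "qd": joint speeds; "joint_efforts": joint torques, N m; "position": TCP position; "tcp_rot": TCP orientation; "wrist_force": force on the tool from outside, world axes, zero at the start; "moment": the same for the moment, N m; "opening": opening from 0.0 (shut) to 1.0 (fully open); "finger_force": force on a finger pad.
Only numpy, scipy, OpenCV 4.12 (cv2) and the standard library are available. Lean on these libraries where they do the work, as an engineer would, in place of code of your own. Each camera call takes 0.05 s, during which the arm holds its last target. There are 200 camera calls.

TASK

The gold star is to be reused on another trophy, but its shank sits friction-tight in its green base, and a straight pull only brings the base up with it. Grip the star and, without yanking, twist it back and forth while drawing it up a little at a time until it breaks free, leaving the base standing in the tray. Then lower it, without dropping it, upright into the wide hole of the wooden block so that its round flange rests on the block, and let go.

Things in the scene. Friction and masses are not known exactly. Their poses are not given: they have to be found in the camera images.
- star: Gold topper, 160 g: star (64 mm tip circle, 14 mm thick, one point up) on a 14 mm round stem on a round flange (64 mm wide, 6 mm thick); under it a 22 mm round shank, 16 mm long. Origin: centre of the flange's underside. z up along the axis; x square to the star's flat faces: grip across x at the star's middle, 52 mm above the origin. It starts in the middle of its green base, flange on its top.
- socket (a point): Centre of the top of the star's green square base (100 x 100 x 45 mm), 53 mm above the desk. A sprung liner grips the shank. Straight pull to slide it: about 22 N, more than the base weighs. It turns through any angle at about 0.25 N m, and while it turns a small pull will do: raising 2 to 3 mm during each 0.8 rad twist, evenly over about 1 s, takes some 6 N. Free once raised 13 mm.
- base_lift (a joint): Height in m by which the star's base (1.2 kg) is lifted: 0 standing in its pocket of a fixed wooden tray, at most 0.03. The pocket stops it turning or tipping; only its weight holds it down. The tray's other two pockets hold like bases with a ball and a two-handled cup, tops up to 133 mm above the desk, 130 mm apart centre to centre; the row runs within 0.5 rad of the star's y.
- hole (a point): Centre of the mouth of the round hole (42 mm wide, 30 mm deep) in the top of a fixed light-wood block (110 x 110 x 40 mm) on the desk, left of the tray. z up; the mouth is level with the block's top, 40 mm above the desk.
There are look-alikes about, which are no part of the job. Leave any red look-alike of the star alone.

How it is judged:
By the outcome, as a careful person would: the job done as asked, in the order asked, and still so for the second after the job is handed in, with the robot touching nothing.
It also fails if it takes over 58 s, if anything falls off the work surface, if the arm or the gripper's body presses on something with over 40 N, if the wrist force passes 120 N, or if a joint passes its speed limit or range.

## Working session

There is one attempt and no reset: what is moved stays moved. The work goes in short steps, Python scripts to look and compute and a shell command to move; the robot and the scene stay as the last step left them, time stands still between calls to the robot, and variables do not carry over. Pictures are saved under pics/ and viewed, at most 10 in all, crops included, and the job is handed in when it is done.

```bash
mkdir -p pics; ls; cat > h.py <<'E'
import numpy as np, cv2
from bench import env
def cam(n):
    c=env.read_camera(n); c['R']=cv2.Rodrigues(np.array(c['rvec'],float))[0]; c['t']=np.array(c['tvec'],float); return c
def ray(c,u,v):
    K=np.array([[c['fx'],0,c['cx']],[0,c['fy'],c['cy']],[0,0,1.]])
    p=cv2.undistortPoints(np.array([[[u,v]]],float),K,np.array([c['k1'],0,0,0.]))[0,0]
    # origin, direction (camera z=1)
    return -c['R'].T@c['t'], c['R'].T@np.array([p[0],p[1],1.])
def at_z(c,u,v,z):
    o,d=ray(c,u,v); return o+d*(z-o[2])/d[2]
def at_range(c,u,v):
    o,d=ray(c,u,v); return o+d*c['range_z'][int(round(v)),int(round(u))]
def proj(c,P):
    q=c['R']@np.array(P)+c['t']; x,y=q[:2]/q[2]; s=1+c['k1']*(x*x+y*y)
    return c['fx']*x*s+c['cx'],c['fy']*y*s+c['cy']
def save(c,f): cv2.imwrite('pics/'+f,c['image'][:,:,::-1])
E
python3 - <<'E'
from h import *
a=cam('scene');b=cam('top');save(a,'s1.png');save(b,'t1.png')
for c in(a,b): print(c['k1'],c['fx'],-c['R'].T@c['t'])
print(env.sense())
E
```

```text
pics
-0.07333497654693792 383.52427751259864 [ 1.17828294 -0.13174468  0.51375981]
-0.12947253372695852 450.32448575478463 [0.43424453 0.045938   1.01871288]
{'t': 0.1, 'joint_positions': array([-67.79359528,  39.52846391, -11.14577713,  89.73685255,
         9.01390564,  51.71097092, -12.32550065]), 'qd': array([-0.04081847, -0.05975862, -0.03890107, -0.15103637, -0.07575141,
       -0.04027028,  0.0151908 ]), 'joint_efforts': array([-2.04041891e-03, -5.28499854e+01, -1.27147213e+00, -1.53837991e+01,
       -5.26512181e-02,  1.97176872e-03,  4.65643404e-05]), 'position': array([0.21635772, 0.58569665, 0.20049921]), 'tcp_rot': array([-1.79906028e+02,  7.61961338e-03,  1.59734391e+02]), 'wrist_force': array([ 0.90461524, -0.95956887,  0.50851018]), 'moment': array([-0.02665414, -0.01471796,  0.03160708]), 'finger_force': 0.0, 'opening': 1.0039548351188823}
```

View pics/s1.png

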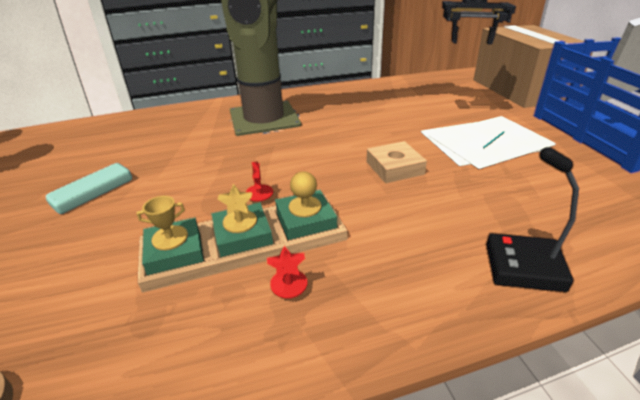

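View pics/t1.png

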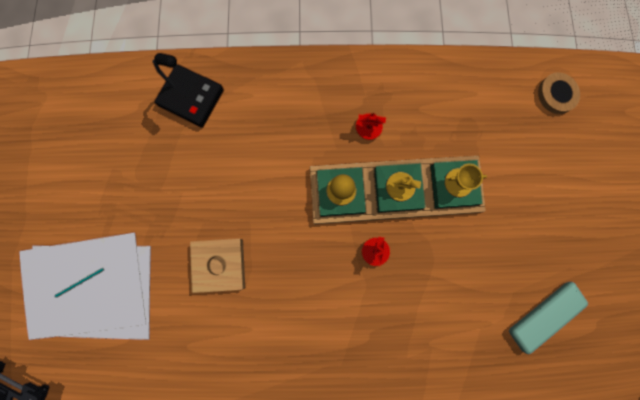

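The scene view shows the gold star at (237,210) on the middle green base, with the cup at (165,220) and the ball at (303,190) on either side. There are red look-alikes at (287,272) and (257,182), and the wooden block with its hole is at (397,156). In the top view these are: star (403,187), ball (342,188), cup (463,182), red ones (370,126) and (375,251), hole (216,266). The gold star in the middle pocket fits, being gold and star-shaped on a green base. I'll confirm it with a crop and measure.

```bash
python3 - <<'E'
from h import *
a=cam('scene');b=cam('top')
im=np.vstack([cv2.resize(a['image'][170:260,190:310],(640,480),interpolation=3)[:300*480//480], ])
cr1=cv2.resize(a['image'][170:250,195:285],(360,320),interpolation=3); cr2=cv2.resize(b['image'][150:230,355:445],(360,320),interpolation=3)
cv2.imwrite('pics/c1.png',np.hstack([cr1,cr2])[:,:,::-1])
hsv=cv2.cvtColor(b['image'],cv2.COLOR_RGB2HSV)
g=cv2.inRange(hsv,(65,100,30),(90,255,160)); n,l,s,ce=cv2.connectedComponentsWithStats(g)
for i in range(1,n):
    if s[i,4]>300:
        x,y=ce[i]; print('green',ce[i],s[i])
# gold points from depth, top
gold=cv2.inRange(hsv,(20,120,60),(32,255,255)); gold[:, :380]=0; gold[:,428:]=0; gold[:160]=0; gold[212:]=0
ys,xs=np.nonzero(gold)
P=np.array([at_range(b,x,y) for x,y in zip(xs,ys)]); print(len(P))
for lo,hi in((.05,.066),(.08,.2)):
    q=P[(P[:,2]>lo)&(P[:,2]<hi)]; print(lo,len(q),q.mean(0) if len(q) else 0, q.max(0) if len(q) else 0)
q=P[P[:,2]>.085]
d=q[:,:2]-q[:,:2].mean(0); w,v=np.linalg.eigh(d.T@d); print('span dir deg',np.degrees(np.arctan2(v[1,1],v[0,1])),w)
for u,v in((216,266),(200,245),(235,285)): print(at_range(b,u,v), at_z(b,u,v,.04))
print('rowcentres',[at_z(b,*p,.053) for p in((342,191),(401,188),(458,184))])
E
```

```text
green [450.92744479 188.13459516] [433 162  48  46 951]
green [397.08791209 189.04142012] [ 375  165   49   47 1183]
green [340.48500882 193.20017637] [ 318  169   47   47 1134]
723
0.05 436 [ 0.5810466  -0.13081721  0.05851836] [ 0.6178923  -0.10168544  0.06583378]
0.08 279 [ 0.58482081 -0.13284585  0.11570148] [ 0.59831032 -0.10383559  0.13871346]
span dir deg 117.98035803892996 [0.04095197 0.2013014 ]
[0.41910849 0.27585334 0.00808115] [0.41958654 0.26859191 0.04      ]
[0.4652865  0.30449474 0.03979975] [0.46528015 0.30444185 0.04      ]
[0.37863134 0.22681529 0.04052836] [0.3786013  0.22691299 0.04      ]
rowcentres [array([ 0.57784547, -0.00687954,  0.053     ]), array([ 0.58257798, -0.1358906 ,  0.053     ]), array([ 0.58971999, -0.26336631,  0.053     ])]
```

View pics/c1.png

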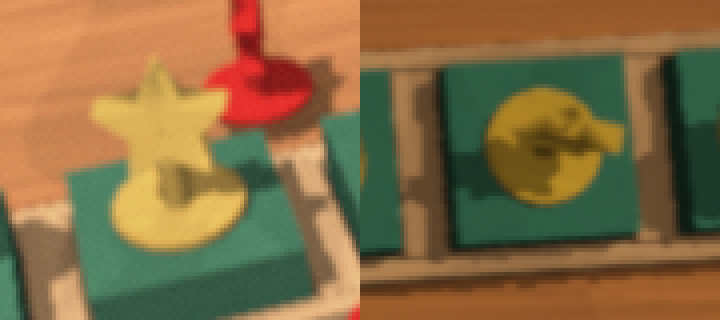

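The crop confirms a gold five-pointed star on a gold flange on the middle green base, with the red one separate behind it. Next I'll get the wrist camera's mounting and work out the move.

```bash
cat >> h.py <<'E'
from scipy.spatial.transform import Rotation as Ro
def tool(s): return Ro.from_euler('xyz',s['tcp_rot'],degrees=True).as_matrix()
def togo(s,P):
    return np.round(tool(s).T@(np.array(P)-s['position']),4)
E
python3 - <<'E'
from h import *
w=cam('wrist');s=env.sense();T=tool(s)
print('cam in tool',T.T@(-w['R'].T@w['t']-s['position']),'axes',np.round(T.T@w['R'].T,2))
print('hole',togo(s,[.42,.27,.25]),'star',togo(s,[.583,-.134,.25]))
E
```

```text
cam in tool [ 0.07270963 -0.00019062 -0.18380049] axes [[ 0.   -0.96 -0.28]
 [ 1.    0.   -0.  ]
 [ 0.   -0.28  0.96]]
hole [-0.3004 -0.226  -0.049 ] star [-0.5933 -0.5485 -0.0487]
```

```bash
python3 -m handwheel '[{"dp":[-0.05,-0.038,-0.02],"yaw":0.17},{"dp":[-0.10,-0.075,-0.05],"yaw":0.33},{"dp":[-0.15,-0.113,-0.05],"yaw":0.5},{"dp":[-0.20,-0.151,-0.05],"yaw":0.67},{"dp":[-0.25,-0.188,-0.05],"yaw":0.83},{"dp":[-0.30,-0.226,-0.05],"yaw":1.0},{"dp":[-0.30,-0.226,-0.05],"yaw":1.0}]' 0
python3 - <<'E'
from h import *
w=cam('wrist');s=env.sense();save(w,'w_hole.png')
print(s['t'],s['joint_positions'],s['position'],s['tcp_rot'])
R=w['range_z']
m=np.array([[at_range(w,u,v)[2] for u in range(0,640,4)] for v in range(0,400,4)])
h=((m>.0)&(m<.03)&(np.array([[np.linalg.norm(at_z(w,u,v,.04)[:2]-[.42,.27])<.04 for u in range(0,640,4)] for v in range(0,400,4)])))
ys,xs=np.nonzero(h); print('hole rough',np.mean([at_z(w,x*4,y*4,.04) for y,x in zip(ys,xs)],0), np.median(m[(m>.03)&(m<.05)]), xs.mean()*4,ys.mean()*4)
print('star',togo(s,[.583,-.134,.25]))
E
```

```text
t: 1.12
position: [0.4222, 0.2653, 0.2513]
tcp_rot: [-180.0, 0.2, 129.2]
wrist_force: [0.5, 1.1, -0.1]
opening: 1.004
finger_force: 0.0
1.175 [-34.95610897  26.07614674  -4.14372869 107.49130896   2.65050146
  46.54076619  -1.11419123] [0.42160603 0.26681693 0.25128086] [-1.79980293e+02  1.03184498e-01  1.29389534e+02]
hole rough [0.42102389 0.26898854 0.04      ] 0.040356262930936665 322.0 171.47826086956522
star [-0.4122 -0.1296  0.0021]
```

View pics/w_hole.png

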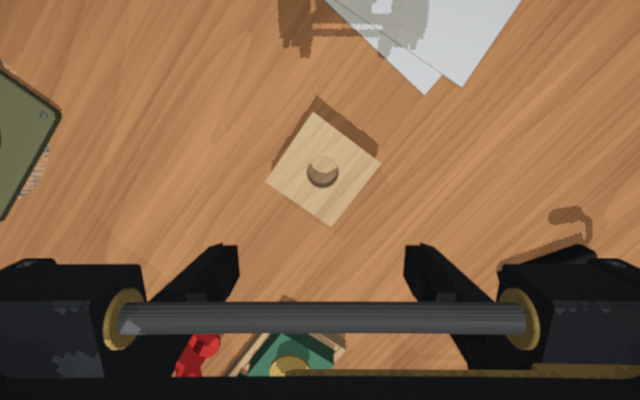

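The wrist view shows the block with its hole at (322,171). That agrees with the top view at about (0.4205, 0.269), block top 0.040. Now on to above the star.

```bash
python3 -m handwheel '[{"dp":[-0.055,-0.017,0],"yaw":0.06},{"dp":[-0.11,-0.034,0],"yaw":0.12},{"dp":[-0.165,-0.051,0],"yaw":0.18},{"dp":[-0.22,-0.069,0],"yaw":0.24},{"dp":[-0.275,-0.086,0],"yaw":0.3},{"dp":[-0.33,-0.103,0],"yaw":0.36},{"dp":[-0.38,-0.12,0],"yaw":0.38},{"dp":[-0.412,-0.13,0],"yaw":0.38}]'
python3 -m handwheel '[{"dp":[0,0,0],"yaw":0}]'
python3 - <<'E'
from h import *
w=cam('wrist');s=env.sense();save(w,'w_star.png')
print(s['t'],s['joint_positions'],s['position'],s['tcp_rot'])
hsv=cv2.cvtColor(w['image'],cv2.COLOR_RGB2HSV)
g=cv2.inRange(hsv,(20,110,40),(34,255,255))
ys,xs=np.nonzero(g)
P=np.array([at_range(w,x,y) for x,y in zip(xs,ys)]); k=(np.hypot(P[:,0]-.583,P[:,1]+.134)<.05); P=P[k]
fl=P[(P[:,2]>.053)&(P[:,2]<.064)]; st=P[P[:,2]>.09]
print('flange',len(fl),fl.mean(0),(fl.max(0)+fl.min(0))/2,np.ptp(fl,0)); print('star',len(st),st.mean(0),st.max(0),(st.max(0)+st.min(0))/2)
(c,_),(r),_=[(x) for x in [cv2.minEnclosingCircle((fl[:,:2]*1000).astype(np.float32))]][0][0:1]+((0,),(0,)) if 0 else ((cv2.minEnclosingCircle((fl[:,:2]*1000).astype(np.float32))[0],0),0,0); print('circle',c)
print('minrect',cv2.minAreaRect((st[:,:2]*1000).astype(np.float32)), 'flange top z',np.median(fl[:,2]))
d=st[:,:2]-st[:,:2].mean(0); ww,v=np.linalg.eigh(d.T@d); print('dir',np.degrees(np.arctan2(v[1,1],v[0,1]))%180)
E
```

```text
t: 2.17
position: [0.5841, -0.1303, 0.251]
tcp_rot: [180.0, -0.0, 118.4]
wrist_force: [-0.6, 0.5, -0.1]
opening: 0.999
finger_force: 0.0
t: 2.3
position: [0.5839, -0.1308, 0.2507]
tcp_rot: [180.0, 0.0, 118.2]
wrist_force: [0.0, 0.5, 0.4]
opening: 1.0
finger_force: 0.0
2.35 [ 8.44441783 33.96546291 -0.72762406 91.42671776  0.40252669 54.63367703
 35.99442589] [ 0.58346105 -0.12824712  0.25073897] [ 1.79972339e+02 -7.67556977e-02  1.18386643e+02]
flange 1161 [ 0.58176923 -0.13109359  0.05980818] [ 0.58626832 -0.13412181  0.05837325] [0.06203488 0.06067777 0.00975184]
star 1782 [ 0.58841219 -0.11912863  0.25739632] [ 0.61457008 -0.09194117  0.38686891] [ 0.58501769 -0.12888935  0.23901378]
circle (586.9974975585938, -135.31021118164062)
minrect ((578.3768920898438, -122.51605987548828), (78.3365707397461, 46.82778549194336), 68.02620697021484) flange top z 0.059815986258895504
dir 64.90475614657964
```

View pics/w_star.png

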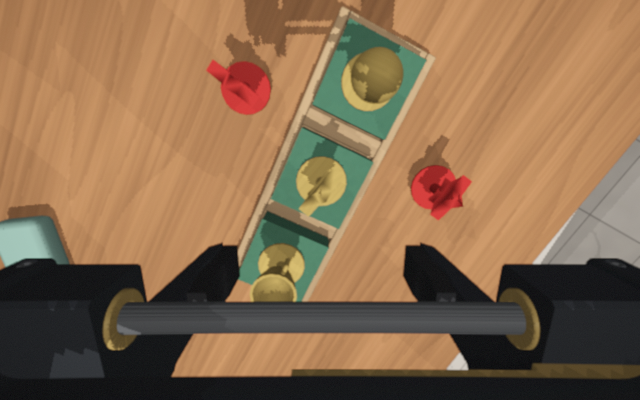

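The wrist view shows the gold star at (320,190) on its flange at (322,182), between the ball (375,80) and the cup (277,280), with the red ones at (245,87) and (438,188). I'll redo the measurement with the gripper's brass parts masked out.

```bash
python3 - <<'E'
from h import *
w=cam('wrist');s=env.sense()
cv2.imwrite('pics/c2.png',cv2.resize(w['image'][130:240,260:380],(720,600),interpolation=3)[:,:,::-1][:600,:720])
hsv=cv2.cvtColor(w['image'],cv2.COLOR_RGB2HSV)
g=cv2.inRange(hsv,(20,90,40),(34,255,255)); g[:130]=0;g[235:]=0
ys,xs=np.nonzero(g)
P=np.array([at_range(w,x,y) for x,y in zip(xs,ys)]); k=(np.hypot(P[:,0]-.583,P[:,1]+.134)<.05)&(P[:,2]<.15)&(P[:,2]>.05); P=P[k]
fl=P[(P[:,2]<.064)]
c,r=cv2.minEnclosingCircle((fl[:,:2]*1000).astype(np.float32)); print('flange',len(fl),c,r,np.median(fl[:,2]))
for lo in (.08,.09,.1,.115):
    st=P[P[:,2]>lo]
    d=st[:,:2]-st[:,:2].mean(0); ww,v=np.linalg.eigh(d.T@d)
    print(lo,len(st),st.mean(0),st[:,2].max(),'dir',np.degrees(np.arctan2(v[1,1],v[0,1]))%180,np.sqrt(ww/len(st)),cv2.minAreaRect((st[:,:2]*1000).astype(np.float32)))
st=P[P[:,2]>.09]
i=np.argmax(st[:,2]);print('tip',st[st[:,2]>.133].mean(0) if (st[:,2]>.133).any() else st[i])
print(s['position'],s['tcp_rot'])
E
```

```text
flange 1212 (588.4776611328125, -140.3134765625) 36.970741271972656 0.059870530216306284
0.08 865 [ 0.5851182  -0.13353468  0.11825753] 0.13867972609119084 dir 77.9674336712786 [0.00453548 0.0163341 ] ((586.0462646484375, -135.25552368164062), (60.370262145996094, 14.369751930236816), 77.88825225830078)
0.09 841 [ 0.58525019 -0.13364523  0.11917636] 0.13867972609119084 dir 77.89101519476759 [0.00450657 0.01643166] ((586.0462646484375, -135.25552368164062), (60.370262145996094, 14.369751930236816), 77.88825225830078)
0.1 806 [ 0.58550802 -0.13363378  0.12023282] 0.13867972609119084 dir 77.98618322010002 [0.00443738 0.01664592] ((586.0462646484375, -135.25552368164062), (60.370262145996094, 14.369751930236816), 77.88825225830078)
0.115 735 [ 0.58599864 -0.13371375  0.12131415] 0.13867972609119084 dir 78.04994188386404 [0.00424621 0.01676123] ((586.0462646484375, -135.25552368164062), (60.370262145996094, 14.369751930236816), 77.88825225830078)
tip [ 0.58615678 -0.1350001   0.13535034]
[ 0.58322085 -0.12691144  0.25083679] [ 1.79965613e+02 -1.19194000e-01  1.18495565e+02]
```

View pics/c2.png

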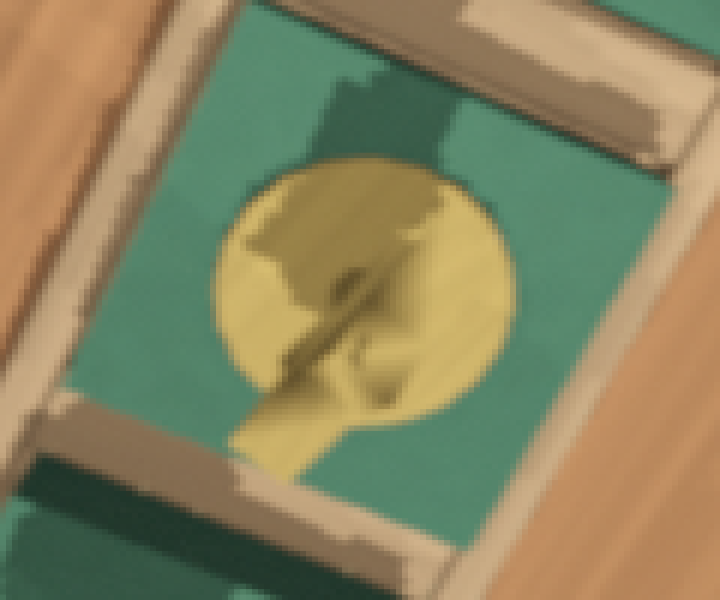

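The star is centred at (0.5855,−0.1345). Its blade runs along 78°, and the blade rectangle measures 60×14 mm, which matches. The flange top is at 0.060 from both cameras. I'll turn to yaw 78 and go down to just above the tip for one close look.

```bash
python3 -m handwheel '[{"dp":[-0.002,0,0.02],"yaw":0.33},{"dp":[-0.004,0,0.04],"yaw":0.66},{"dp":[-0.005,0,0.05],"yaw":1.0},{"dp":[-0.005,0,0.05],"yaw":1.0}]'
python3 -m handwheel '[{"dp":[0,0,0.02],"yaw":0.2},{"dp":[0,0,0.035],"yaw":0.34},{"dp":[0,0,0.035],"yaw":0.34},{"dp":[0,0,0.035],"yaw":0.34}]'
python3 - <<'E'
from h import *
w=cam('wrist');s=env.sense();save(w,'w2.png')
hsv=cv2.cvtColor(w['image'],cv2.COLOR_RGB2HSV)
g=cv2.inRange(hsv,(20,90,40),(34,255,255))
ys,xs=np.nonzero(g)
P=np.array([at_range(w,x,y) for x,y in zip(xs,ys)]); k=(np.hypot(P[:,0]-.5855,P[:,1]+.1345)<.045)&(P[:,2]<.145)&(P[:,2]>.09); st=P[k]
r=cv2.minAreaRect((st[:,:2]*1000).astype(np.float32)); print(len(st),r,st[:,2].max())
print(s['t'],s['position'],s['tcp_rot'],s['joint_positions'],s['wrist_force'])
E
```

```text
t: 2.9
position: [0.5849, -0.1308, 0.2005]
tcp_rot: [-179.9, -0.1, 88.7]
wrist_force: [0.3, 0.2, -0.9]
opening: 1.002
finger_force: 0.0
t: 3.4
position: [0.586, -0.1333, 0.1672]
tcp_rot: [179.9, -0.0, 78.3]
wrist_force: [-0.1, -0.1, -0.1]
opening: 1.001
finger_force: 0.0
1199 ((586.2859497070312, -135.15260314941406), (60.11309051513672, 13.995770454406738), 78.0097427368164) 0.13940462980545681
3.45 [ 0.58615184 -0.1335565   0.16726328] [ 1.79895349e+02 -3.36594398e-02  7.82916524e+01] [ 2.81066415 40.24573117  9.94506252 96.81909907 -9.35019661 43.63896246
  5.5086019 ] [0.14237558 0.72571743 0.14190975]
```

View pics/w2.png

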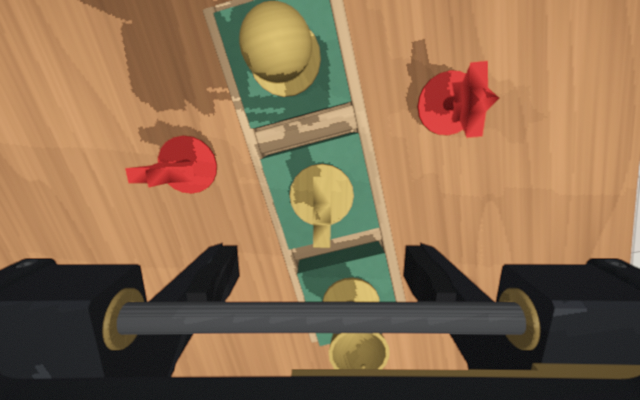

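The close view shows the star at (322,220) square between the fingers. Its centre is (0.586,−0.135) at 78.0°, within 2 mm of the tool. I'll go down, then grip.

```bash
python3 -m handwheel '[{"dp":[-0.0015,0,0.02],"yaw":0},{"dp":[-0.0015,0,0.045],"yaw":0},{"dp":[-0.0015,0,0.065],"yaw":0},{"dp":[-0.0015,0,0.08],"yaw":0},{"dp":[-0.0015,0,0.08],"yaw":0},{"dp":[-0.0015,0,0.08],"yaw":0}]'
python3 -m handwheel '[{"dp":[0,0,0],"yaw":0},{"dp":[0,0,0],"yaw":0},{"dp":[0,0,0],"yaw":0},{"dp":[0,0,0],"yaw":0},{"dp":[0,0,0],"yaw":0},{"dp":[0,0,0],"yaw":0}]' 1 60
```

```text
t: 4.2
position: [0.5858, -0.1356, 0.087]
tcp_rot: [179.9, -0.0, 78.1]
wrist_force: [0.5, -0.1, -0.1]
opening: 0.994
finger_force: 0.0
t: 4.95
position: [0.585, -0.1354, 0.0862]
tcp_rot: [-180.0, -0.0, 78.1]
wrist_force: [-0.6, -0.1, 0.1]
opening: 0.345
finger_force: 0.0
```

```bash
python3 -m handwheel '[{"dp":[0,0,0],"yaw":0},{"dp":[0,0,0],"yaw":0},{"dp":[0,0,0],"yaw":0},{"dp":[0,0,0],"yaw":0}]' 1 60
```

```text
t: 5.45
position: [0.5859, -0.1356, 0.0863]
tcp_rot: [179.9, -0.0, 78.1]
wrist_force: [3.9, -0.4, -2.7]
opening: 0.142
finger_force: 60.0
```

It's gripped at an opening of 0.142, about 12.5 mm of 88, with 60 N. Now the first twist with a small raise.

```bash
python3 -m handwheel '[{"dp":[0,0,0],"yaw":0.2},{"dp":[0,0,-0.0003],"yaw":0.4},{"dp":[0,0,-0.0006],"yaw":0.6},{"dp":[0,0,-0.0009],"yaw":0.8},{"dp":[0,0,-0.0012],"yaw":1.0}]'
python3 -c "
from h import *
s=env.sense();print(s['moment'],s['wrist_force'])"
```

```text
t: 6.08
position: [0.5843, -0.1352, 0.0868]
tcp_rot: [-179.9, 0.1, 48.0]
wrist_force: [1.4, -0.9, -5.4]
opening: 0.146
finger_force: 60.0
[-0.25937299 -0.22705554  0.27881871] [ 1.44810148 -0.8522234  -5.43496827]
```

```bash
python3 -m handwheel '[{"dp":[0,0,0],"yaw":-0.2},{"dp":[0,0,-0.0003],"yaw":-0.4},{"dp":[0,0,-0.0006],"yaw":-0.6},{"dp":[0,0,-0.001],"yaw":-0.8},{"dp":[0,0,-0.0013],"yaw":-1.0}]'
python3 -m handwheel '[{"dp":[0,0,-0.0003],"yaw":-0.2},{"dp":[0,0,-0.0006],"yaw":-0.4},{"dp":[0,0,-0.001],"yaw":-0.6},{"dp":[0,0,-0.0013],"yaw":-0.8},{"dp":[0,0,-0.0016],"yaw":-1.0}]'
python3 -m handwheel '[{"dp":[0,0,0],"yaw":0.2},{"dp":[0,0,-0.0003],"yaw":0.4},{"dp":[0,0,-0.0006],"yaw":0.6},{"dp":[0,0,-0.001],"yaw":0.8},{"dp":[0,0,-0.0013],"yaw":1.0}]'
python3 -c "
from h import *
s=env.sense();print(s['moment'],s['joint_positions'])
w=cam('wrist');save(w,'w3.png')
c=cam('scene');save(c,'s3.png')
g=cv2.inRange(cv2.cvtColor(w['image'],cv2.COLOR_RGB2HSV),(65,80,30),(90,255,190));ys,xs=np.nonzero(g)
P=np.array([at_range(w,x,y) for x,y in zip(xs,ys)])
for y0 in(-.005,-.135,-.265):
  k=(np.abs(P[:,1]-y0)<.045)&(P[:,2]>.045)&(abs(P[:,0]-.583)<.05);print(y0,k.sum(),np.median(P[k,2]))
"
```

```text
t: 6.7
position: [0.5841, -0.1351, 0.0878]
tcp_rot: [-179.9, -0.0, 78.3]
wrist_force: [2.0, -0.1, -7.2]
opening: 0.144
finger_force: 60.0
t: 7.32
position: [0.5841, -0.135, 0.0892]
tcp_rot: [-179.9, -0.1, 108.3]
wrist_force: [1.5, -0.1, -7.4]
opening: 0.145
finger_force: 60.0
t: 7.95
position: [0.584, -0.1351, 0.0905]
tcp_rot: [-179.9, 0.0, 78.0]
wrist_force: [1.0, -1.2, -8.2]
opening: 0.144
finger_force: 60.0
[-0.28061136 -0.4183302   0.26184416] [  3.94167828  46.31696332   8.28653745 100.12797976 -10.61434258
  34.45673586   6.49401839]
-0.005 7124 0.05344892767200307
-0.135 6603 0.05393353639707829
-0.265 706 0.05355261230889237
```

The base is still down: its top is at 0.0539, against 0.0534–0.0536 for its neighbours. The pull is 8 N. I'll continue.

```bash
python3 -m handwheel '[{"dp":[0,0,-0.0003],"yaw":0.2},{"dp":[0,0,-0.0006],"yaw":0.4},{"dp":[0,0,-0.0009],"yaw":0.6},{"dp":[0,0,-0.0012],"yaw":0.8},{"dp":[0,0,-0.0015],"yaw":1.0}]'
python3 -m handwheel '[{"dp":[0,0,0],"yaw":-0.2},{"dp":[0,0,-0.0003],"yaw":-0.4},{"dp":[0,0,-0.0006],"yaw":-0.6},{"dp":[0,0,-0.0009],"yaw":-0.8},{"dp":[0,0,-0.0012],"yaw":-1.0}]'
python3 -m handwheel '[{"dp":[0,0,-0.0003],"yaw":-0.2},{"dp":[0,0,-0.0006],"yaw":-0.4},{"dp":[0,0,-0.0009],"yaw":-0.6},{"dp":[0,0,-0.0012],"yaw":-0.8},{"dp":[0,0,-0.0015],"yaw":-1.0}]'
python3 -m handwheel '[{"dp":[0,0,0],"yaw":0.2},{"dp":[0,0,-0.0003],"yaw":0.4},{"dp":[0,0,-0.0006],"yaw":0.6},{"dp":[0,0,-0.0009],"yaw":0.8},{"dp":[0,0,-0.0012],"yaw":1.0}]'
python3 -c "
from h import *
s=env.sense();print(s['moment'])
w=cam('wrist');save(w,'w4.png')
g=cv2.inRange(cv2.cvtColor(w['image'],cv2.COLOR_RGB2HSV),(65,80,30),(90,255,190));ys,xs=np.nonzero(g)
P=np.array([at_range(w,x,y) for x,y in zip(xs,ys)])
for y0 in(-.005,-.135,-.265):
  k=(np.abs(P[:,1]-y0)<.045)&(P[:,2]>.045)&(abs(P[:,0]-.583)<.05);print(y0,k.sum(),np.median(P[k,2]))
"
```

```text
t: 8.68
position: [0.584, -0.135, 0.0922]
tcp_rot: [-179.9, 0.1, 48.1]
wrist_force: [-0.2, -0.3, -6.8]
opening: 0.145
finger_force: 60.0
t: 9.3
position: [0.5842, -0.1352, 0.0936]
tcp_rot: [-179.9, -0.0, 78.4]
wrist_force: [1.8, 0.5, -7.2]
opening: 0.143
finger_force: 60.0
t: 9.93
position: [0.5844, -0.1353, 0.0953]
tcp_rot: [-179.9, -0.1, 108.4]
wrist_force: [1.0, -0.4, -6.3]
opening: 0.143
finger_force: 60.0
t: 10.55
position: [0.5844, -0.1352, 0.0966]
tcp_rot: [-179.9, -0.0, 78.1]
wrist_force: [1.2, -0.6, -5.0]
opening: 0.146
finger_force: 60.0
[-0.09331392 -0.31395174  0.16189268]
-0.005 6871 0.05343632172976234
-0.135 6283 0.0539206768522269
-0.265 628 0.05352588639871296
```

Up 10.3 mm, and the base hasn't moved. Three more strokes.

```bash
python3 -m handwheel '[{"dp":[0,0,-0.0003],"yaw":0.2},{"dp":[0,0,-0.0006],"yaw":0.4},{"dp":[0,0,-0.0009],"yaw":0.6},{"dp":[0,0,-0.0012],"yaw":0.8},{"dp":[0,0,-0.0015],"yaw":1.0}]'
python3 -m handwheel '[{"dp":[0,0,0],"yaw":-0.2},{"dp":[0,0,-0.0003],"yaw":-0.4},{"dp":[0,0,-0.0006],"yaw":-0.6},{"dp":[0,0,-0.0009],"yaw":-0.8},{"dp":[0,0,-0.0012],"yaw":-1.0}]'
python3 -m handwheel '[{"dp":[0,0,-0.0003],"yaw":-0.2},{"dp":[0,0,-0.0006],"yaw":-0.4},{"dp":[0,0,-0.0009],"yaw":-0.6},{"dp":[0,0,-0.0012],"yaw":-0.8},{"dp":[0,0,-0.0015],"yaw":-1.0}]'
python3 -m handwheel '[{"dp":[0,0,0],"yaw":0.2},{"dp":[0,0,-0.0003],"yaw":0.4},{"dp":[0,0,-0.0006],"yaw":0.6},{"dp":[0,0,-0.0009],"yaw":0.8},{"dp":[0,0,-0.0012],"yaw":1.0}]'
python3 -c "
from h import *
s=env.sense();print(s['moment'],s['wrist_force'])"
```

```text
t: 11.22
position: [0.5846, -0.1353, 0.0984]
tcp_rot: [-179.9, 0.0, 48.1]
wrist_force: [0.3, -0.6, 2.0]
opening: 0.145
finger_force: 60.1
t: 11.85
position: [0.5842, -0.1353, 0.0998]
tcp_rot: [-179.9, -0.0, 78.5]
wrist_force: [-0.1, 0.4, -1.8]
opening: 0.143
finger_force: 60.0
t: 12.48
position: [0.5841, -0.1355, 0.1013]
tcp_rot: [-179.9, -0.0, 108.5]
wrist_force: [-0.1, -0.6, -1.8]
opening: 0.141
finger_force: 60.0
t: 13.1
position: [0.5842, -0.1353, 0.1025]
tcp_rot: [-179.9, -0.0, 78.1]
wrist_force: [0.6, -0.3, -1.0]
opening: 0.142
finger_force: 60.0
[-0.03683067  0.11361883  0.01003142] [ 0.59145111 -0.32552905 -1.0314109 ]
```

It's free: the moment is about 0 and only the star's own weight is left. I'll lift clear of the neighbours and carry it to the block.

```bash
python3 -m handwheel '[{"dp":[0,0,-0.008],"yaw":0},{"dp":[0,0,-0.025],"yaw":0},{"dp":[0,0,-0.05],"yaw":0},{"dp":[0,0,-0.08],"yaw":0},{"dp":[0,0,-0.105],"yaw":0},{"dp":[0,0,-0.12],"yaw":0},{"dp":[0,0,-0.128],"yaw":0}]'
python3 -m handwheel '[{"dp":[0.017,-0.011,0],"yaw":0},{"dp":[0.045,-0.030,0],"yaw":0},{"dp":[0.08,-0.054,0],"yaw":0},{"dp":[0.12,-0.081,0],"yaw":0},{"dp":[0.16,-0.108,0],"yaw":0},{"dp":[0.20,-0.135,0],"yaw":0},{"dp":[0.24,-0.161,0],"yaw":0},{"dp":[0.28,-0.188,0],"yaw":0}]'
python3 -m handwheel '[{"dp":[0.034,-0.023,0],"yaw":0},{"dp":[0.059,-0.040,0],"yaw":0},{"dp":[0.075,-0.050,0],"yaw":0},{"dp":[0.082,-0.0555,0],"yaw":0},{"dp":[0.082,-0.0555,0],"yaw":0},{"dp":[0.082,-0.0555,0],"yaw":0},{"dp":[0.082,-0.0555,0],"yaw":0}]'
python3 - <<'E'
from h import *
w=cam('wrist');t=cam('top');c=cam('scene');s=env.sense()
save(w,'w5.png');save(t,'t5.png')
cr1=cv2.resize(c['image'][60:200,330:470],(400,400),interpolation=3); cr2=cv2.resize(c['image'][150:290,130:270],(400,400),interpolation=3)
cv2.imwrite('pics/c5.png',np.hstack([cr1,cr2])[:,:,::-1])
print(s['t'],s['position'],s['tcp_rot'],s['wrist_force'],s['opening'],s['joint_positions'])
# light block top from wrist depth
m=np.array([[at_range(w,u,v) for u in range(0,640,3)] for v in range(0,400,3)]).reshape(-1,3)
k=(abs(m[:,2]-.04)<.006)&(np.hypot(m[:,0]-.42,m[:,1]-.269)<.09);print(k.sum(),cv2.minAreaRect((m[k][:,:2]*1000).astype(np.float32)))
m=np.array([[at_range(t,u,v) for u in range(170,270)] for v in range(210,320)]).reshape(-1,3)
k=(m[:,2]>.19)&(m[:,2]<.30);print('top view high',k.sum())
E
```

```text
t: 13.98
position: [0.5852, -0.1355, 0.2316]
tcp_rot: [179.9, -0.0, 78.2]
wrist_force: [0.1, 0.7, -1.5]
opening: 0.142
finger_force: 60.0
t: 14.98
position: [0.456, 0.1795, 0.2296]
tcp_rot: [-179.9, 0.0, 78.2]
wrist_force: [0.9, 0.6, -1.6]
opening: 0.143
finger_force: 60.0
t: 15.85
position: [0.4217, 0.2679, 0.2305]
tcp_rot: [180.0, 0.0, 78.0]
wrist_force: [-1.2, 0.3, -1.1]
opening: 0.145
finger_force: 60.0
16.0 [0.42153403 0.26841026 0.23047102] [ 1.79992121e+02 -2.31001794e-03  7.80711262e+01] [ 0.43218036  0.2721406  -1.0015846 ] 0.1419652305136247 [-46.70491806  28.35711961  13.79705151 109.6250003   -9.53566786
  43.10373603 -39.44815691]
485 ((421.20306396484375, 268.91290283203125), (109.39256286621094, 109.30416870117188), 3.1869707107543945)
top view high 642
```

View pics/c5.png

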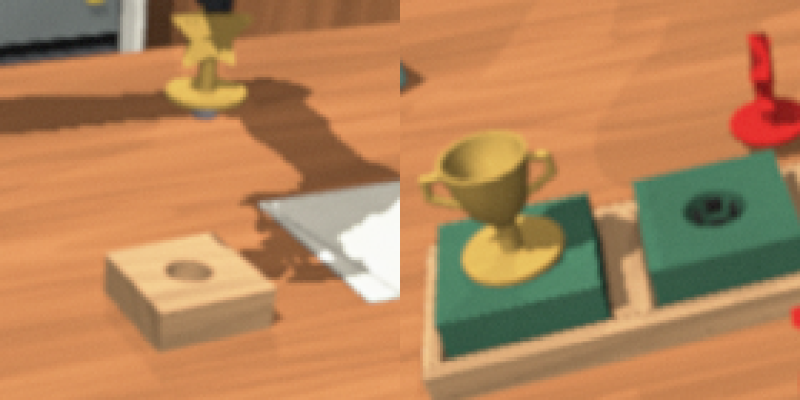

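View pics/w5.png

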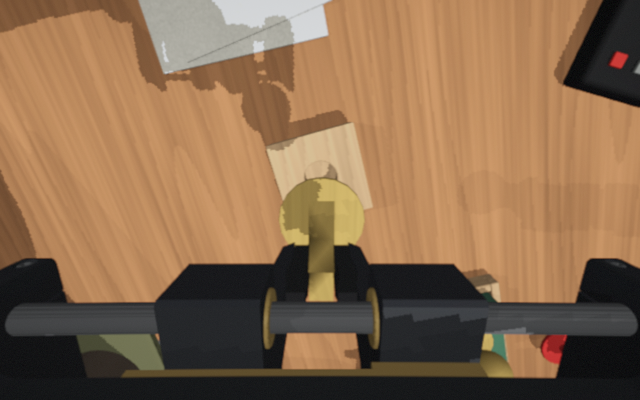

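The crops show the green base still in its tray with an empty socket (right, 713,208), and the star upright over the block (left, 207,90) with the hole empty at (188,270). In the wrist view the block centre comes out at (0.4212,0.2689), under the tool to within 1 mm. Lowering.

```bash
python3 -m handwheel '[{"dp":[0,0,0.015],"yaw":0},{"dp":[0,0,0.04],"yaw":0},{"dp":[0,0,0.065],"yaw":0},{"dp":[0,0,0.09],"yaw":0},{"dp":[0,0,0.115],"yaw":0},{"dp":[0,0,0.135],"yaw":0},{"dp":[0,0,0.147],"yaw":0},{"dp":[0,0,0.15],"yaw":0}]'
python3 -m handwheel '[{"dp":[0,0,0.001],"yaw":0},{"dp":[0,0,0.002],"yaw":0},{"dp":[0,0,0.003],"yaw":0},{"dp":[0,0,0.004],"yaw":0},{"dp":[0,0,0.005],"yaw":0},{"dp":[0,0,0.006],"yaw":0},{"dp":[0,0,0.006],"yaw":0}]'
```

```text
t: 17.0
position: [0.4212, 0.2687, 0.08]
tcp_rot: [-180.0, 0.0, 78.1]
wrist_force: [-0.1, -0.1, -1.2]
opening: 0.143
finger_force: 60.0
t: 17.88
position: [0.4212, 0.2689, 0.0743]
tcp_rot: [-180.0, 0.0, 78.1]
wrist_force: [0.7, -0.5, -0.8]
opening: 0.14
finger_force: 60.0
```

```bash
python3 -m handwheel '[{"dp":[0,0,0.0005],"yaw":0},{"dp":[0,0,0.001],"yaw":0},{"dp":[0,0,0.001],"yaw":0}]'
python3 -m handwheel '[{"dp":[0,0,0.0005],"yaw":0},{"dp":[0,0,0.0007],"yaw":0},{"dp":[0,0,0.0007],"yaw":0}]'
```

```text
t: 18.25
position: [0.4212, 0.2689, 0.0734]
tcp_rot: [-180.0, -0.0, 78.1]
wrist_force: [0.1, 0.6, -0.8]
opening: 0.145
finger_force: 60.0
t: 18.62
position: [0.4213, 0.2689, 0.0728]
tcp_rot: [180.0, -0.0, 78.1]
wrist_force: [-0.6, -0.1, -0.9]
opening: 0.146
finger_force: 60.0
```

```bash
python3 -m handwheel '[{"dp":[0,0,0.0004],"yaw":0},{"dp":[0,0,0.0008],"yaw":0},{"dp":[0,0,0.0008],"yaw":0}]'
python3 -m handwheel '[{"dp":[0,0,0.0004],"yaw":0},{"dp":[0,0,0.0006],"yaw":0},{"dp":[0,0,0.0006],"yaw":0}]'
```

```text
t: 19.0
position: [0.4216, 0.2689, 0.0726]
tcp_rot: [180.0, -0.0, 78.1]
wrist_force: [-0.7, -1.5, 7.2]
opening: 0.136
finger_force: 60.0
t: 19.38
position: [0.4216, 0.2689, 0.0726]
tcp_rot: [180.0, -0.1, 78.1]
wrist_force: [-1.4, -0.3, 13.6]
opening: 0.148
finger_force: 60.0
```

The flange is seated, so I'll ease the pressure off, open and look.

```bash
python3 -m handwheel '[{"dp":[0,0,-0.001],"yaw":0},{"dp":[0,0,-0.001],"yaw":0}]' - 10
python3 -m handwheel '[{"dp":[0,0,0],"yaw":0},{"dp":[0,0,0],"yaw":0},{"dp":[0,0,0],"yaw":0},{"dp":[0,0,0],"yaw":0},{"dp":[0,0,0],"yaw":0},{"dp":[0,0,0],"yaw":0},{"dp":[0,0,0],"yaw":0},{"dp":[0,0,0],"yaw":0}]' 0
python3 -m handwheel '[{"dp":[0,0,0],"yaw":0},{"dp":[0,0,0],"yaw":0}]'
```

```text
t: 19.62
position: [0.4212, 0.2689, 0.0724]
tcp_rot: [-180.0, -0.0, 78.1]
wrist_force: [-0.0, -1.4, 4.1]
opening: 0.154
finger_force: 10.0
t: 20.62
position: [0.4212, 0.2689, 0.0723]
tcp_rot: [180.0, -0.0, 78.1]
wrist_force: [-0.5, 0.2, 0.2]
opening: 0.995
finger_force: 0.0
t: 20.88
position: [0.4212, 0.2689, 0.0723]
tcp_rot: [-180.0, -0.0, 78.1]
wrist_force: [0.2, -1.3, 0.7]
opening: 1.003
finger_force: 0.0
```

```bash
python3 -m handwheel '[{"dp":[0,0,-0.015],"yaw":0},{"dp":[0,0,-0.04],"yaw":0},{"dp":[0,0,-0.07],"yaw":0},{"dp":[0,0,-0.10],"yaw":0},{"dp":[0,0,-0.13],"yaw":0},{"dp":[0,0,-0.16],"yaw":0},{"dp":[0,0,-0.17],"yaw":0},{"dp":[0,0,-0.17],"yaw":0}]'
python3 -m handwheel '[{"dp":[0,0,0],"yaw":0},{"dp":[0,0,0],"yaw":0},{"dp":[0,0,0],"yaw":0},{"dp":[0,0,0],"yaw":0}]'
python3 - <<'E'
from h import *
w=cam('wrist');c=cam('scene')
cr1=cv2.resize(c['image'][80:220,330:470],(400,400),interpolation=3); cr2=cv2.resize(w['image'][100:260,240:400],(400,400),interpolation=3)
cv2.imwrite('pics/c6.png',np.hstack([cr1,cr2])[:,:,::-1])
g=cv2.inRange(cv2.cvtColor(w['image'],cv2.COLOR_RGB2HSV),(20,130,40),(34,255,255));ys,xs=np.nonzero(g)
P=np.array([at_range(w,x,y) for x,y in zip(xs,ys)]);P=P[(np.hypot(P[:,0]-.421,P[:,1]-.269)<.05)&(P[:,2]<.15)]
f=P[(P[:,2]<.052)&(P[:,2]>.043)];print(len(f),np.percentile(f[:,2],[5,50,95]),f.mean(0));A=np.c_[f[:,:2]-f[:,:2].mean(0),np.ones(len(f))];print('plane tilt',np.linalg.lstsq(A,f[:,2],rcond=None)[0]);print('top',P[:,2].max())
E
```

```text
t: 21.88
position: [0.4213, 0.269, 0.2428]
tcp_rot: [180.0, -0.1, 78.1]
wrist_force: [0.2, 0.5, -1.0]
opening: 1.004
finger_force: 0.0
t: 22.38
position: [0.4211, 0.2688, 0.242]
tcp_rot: [-180.0, 0.0, 78.1]
wrist_force: [0.5, 0.3, 0.7]
opening: 1.005
finger_force: 0.0
437 [0.04507587 0.04637584 0.04757889] [0.4083936  0.28124259 0.04636387]
plane tilt [-0.0003218   0.00267277  0.04636387]
top 0.1253043897820143
```

View pics/c6.png

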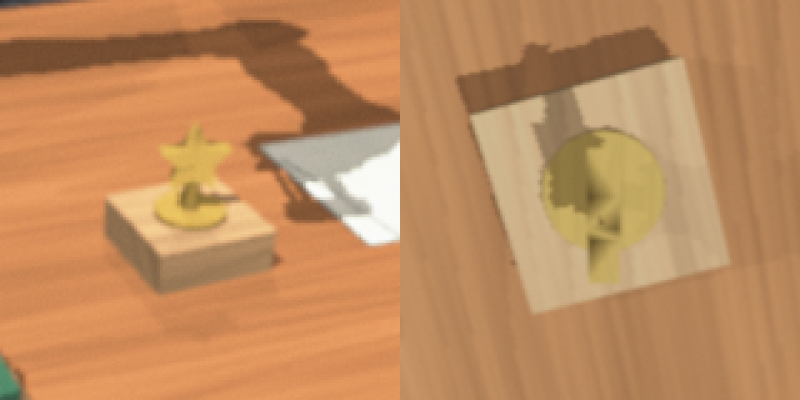

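The crops show the star upright on the block (left, 193,180). Its flange lies flat with its top at 0.046 and no tilt, and the gripper is clear.

```bash
python3 -c "
from bench import env
print(env.job_done())"
```

```text
the job is handed in; nothing more can be done
None
```

The gold star is twisted free and standing upright in the block's hole with its flange flat on the wood. Its green base is still in the tray, and the job was handed in at about 22 s.

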